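# Drop the load of the gate box and latch its trap door

### The arm

A 6-joint arm with a two-finger parallel gripper is mounted at the origin on a cart in front of the work surface, level with it; the furniture and walls round the work are solid. World frame = base frame: x ahead of the robot, y to its left, z up, the work surface at z = 0. Lengths are in m, angles in degrees, forces in N, time in s.
With the tool pointing down it reaches from about 0.425 to 0.95 m from the base axis. Payload 3.5 kg.
Tool frame: the origin (TCP) lies at the very end of the fingers, on their centre line; the grasp point (between the pads) lies 19 mm behind it; z points along the fingers, y is the line along which they close (so a half turn about z gives the same grasp; the last joint's range is limited). The gripper opens to 85 mm and grips with 20 to 120 N. Pads are 22 mm wide; open, the fingers measure 114 mm over their backs; the gripper's body (76 mm by 85 mm) begins 54 mm behind the grasp point. The pads swing forward as they close: fully open they stand 13 mm farther back than shut.
Start: joints at [55.749, 16.404, 90.338, -0, 73.258, -8.594], TCP at [0.292, 0.608, 0.231] pointing down, gripper open.
Joint ranges: [-158.93, 158.93], [-51.34, 127.21], [12.03, 142.37], [-87.48, 267.48], [13.55, 161.25], [-162.69, 162.69]. Speed limits (degrees/s): [159.86, 159.86, 180, 180, 180, 180].

### API

Orientations are given as a 3x3 rotation matrix whose columns are the frame's x, y, z axes.
In Python, from rig import manip gives the robot as it stands. The module is installed in compiled form; this text tells all that it offers.
- The arm moves only by the shell command python3 -m handwheel 'ROWS'. ROWS is JSON, a list of rows, each a list of 7 numbers: the shift along the tool's x, y, z as a fraction of full scale, then the turn, a rotation vector about the tool's x, y, z as a fraction of full scale, then the opening, from -1 (shut) to 1 (fully open). In form: [[tx, ty, tz, wx, wy, wz, hand], ...]. A call has 1 to 12 rows; each row shifts and turns the commanded pose from where the row before left it, along the tool's axes as they then stand; what a row does not reach is not made up. Full scale, the value 1, is 0.05 m for a shift and 4 degrees for a turn. A row lasts 1/8 s, in which the tool goes at most 62.5 mm and 10.7 degrees, less where a joint would pass 70% of its speed; a pose out of reach is approached as far as the arm can. A call with a number of a shift or a turn outside -1 to 1 is refused whole. A call with a gripper value outside its range is refused whole. The fingers move at their own pace and stop on an object; the grip force is fixed at half the most. Time passes only in rows, so rows that do not move let the fingers close. It gives the time, the measured TCP pose, the force, the opening and the grip force at its end, in the units of the state.
- manip.observe(): the state, without advancing time (a new reading comes with each control period).
- manip.camera(name): name is "scene" or "top" or "wrist"; returns (picture, depth): 480x640x3 uint8, red, green, blue; 480x640 float32, m along the optical axis (not along the pixel's ray), 0 where there is no reading.
- manip.camera_model(name): a dict with "vfov" (degrees; the focal length in pixels is half the picture's height over the tangent of half this angle, whatever the lens; pixels are square), "cx", "cy" (the principal point, pixels), "dist_coeffs" ([k1, k2, p1, p2, k3] as OpenCV has them; the pictures are not rectified), "rvec" (rotation vector, rad) and "tvec" (3), from world to camera coordinates, as OpenCV has them. Camera axes: x right, y down, z forward; pixel columns grow to the right and rows downward; lengths in m; the calibration is good to about 2 mm. A picture is of the moment at which its call begins: read the wrist's pose just before it. camera_model takes no time and is no camera call; for the wrist camera it gives the pose at the moment of the call.
- manip.sign_off(): hands the job in; it is judged then, once.
The state is a dict: "time": time; "joint_positions": joint angles; "qd": joint speeds; "effort": joint torques, N m; "eef_pos": TCP position; "tool_rot": TCP orientation; "ft_force": force on the tool from outside, world axes, zero at the start; "wrist_torque": the same for the moment, N m; "finger_gap": finger opening in m; "grip_force": force on a finger pad.
Only numpy, scipy, OpenCV 4.12 (cv2) and the standard library are available. Lean on these libraries where they do the work, as an engineer would, in place of code of your own. Each camera call takes 0.05 s, during which the arm holds its last target. There are 200 camera calls.

### The job

The gate box on the stand still holds three parts. Swing its trap-door lever over so that all three drop into the steel tray below, then swing the trap door fully shut again and turn the latch bar down to level, so that its foot holds the door shut. Let go of both handles, and leave the things standing round about where they are.

Things in the scene. Friction and masses are not known exactly. Their poses are not given: they have to be found in the camera images.
- gate_box: Fixed stand with the gate box. Origin on the bench under the chute's centre; x front to back, y left, z up (mm, in this frame, also below). Base plate x -90..110, y -157..133, 8 thick; two posts at the back; square steel chute, 108 outside, 100 inside, z 152..250, front face x -54, its bottom the trap door. Two round black knobs, 16 across, stick out in front (-x).
- trap_door (a joint): Door angle, rad: 0 shut (stop), 1.25 open (stop). Plate 98x106x5, hinged along x at its left edge; right edge swings down. Positive about the stand's +x: the lever knob, 70 from the hinge axis, goes from 35 deg left of upright over the top to 37 deg right. Stiff (0.35 N m, 5 N at the knob); stays where left, also under load. Parts slide off by about 0.9 rad or more.
- lever_knob (a point): On the axis of the lever's knob (knob along x, 16 across, x -72..-142), in the middle of its free length, 22 from its front end; lever bar at x -65..-73. Moves with the door; when shut at x -120, y 94, z 207 in the gate_box frame.
- trap_door_hinge (a point): Point on the trap door's hinge axis in the plane of lever_knob (x -120, y 54, z 150 in the gate_box frame). Fixed on the stand.
- turn_latch (a joint): Latch angle, rad: 0 off, bar upright, knob up (stop); 1.57 on, bar level, knob out to the right (stop). Positive about the stand's +x: the knob, 70 from the pivot, swings from the top down to the right, and the bar's 44 long foot swings up leftward under a tab on the shut door's front right corner. Stiff (0.25 N m, 4 N at the knob); stays where left. Starts between 0 and 0.3.
- latch_knob (a point): On the axis of the latch's knob (along x, 16 across, x -72..-142), 22 from its front end; latch bar at x -63..-71. Moves with the latch; at 0 it is at x -120, y -85, z 206, at 1.57 at x -120, y -155, z 136 in the gate_box frame.
- turn_latch_hinge (a point): Point on the latch's pivot axis in the plane of latch_knob (x -120, y -85, z 136 in the gate_box frame). Fixed on the stand.
- parts_tray: Loose pressed-steel tray, 250x136x28, on the base plate under the chute, its length across the stand. Origin: centre of its underside; x along its length.
- plain_block: Loose plain grey machined block, 36x36x12, starts in the chute on the trap door. Origin: centre of its underside.
- drilled_block: Loose grey machined block with two holes in its top, 28x45x18, starts in the chute. Origin: centre of its underside.
- collet: Loose steel spring collet, 25 across and 30 long, starts standing in the chute. Origin: centre of its lower end.
- tweezers: A bystander, to be left where it is: flat steel tweezers, 13x122x9, lying in front of the stand. Origin: centre of its underside.
- dish: A bystander, to be left where it is: clear lidded petri dish, 62 across, 16 high, in front of the stand. Origin: centre of its underside.
- pot: A bystander, to be left where it is: small white jar with a screw lid, 52 across, 34 high, left of and in front of the stand. Origin: centre of its underside.
- eye_loupe: A bystander, to be left where it is: black eye loupe, 40 across, 38 high, right of the stand. Origin: centre of its underside.
- screwdriver: A bystander, to be left where it is: thin screwdriver, 13x161x13, lying at the front right. Origin: centre of its underside.
- pan_edge (a point): Middle of the front top edge of the feed pan on the chute (x -112, y 0, z 275 in the gate_box frame). The pan, x -114..102, y -120..120, z 250..278, overhangs both knobs, so they cannot be reached from straight above: come from the front with the tool leaned forward 30 to 45 degrees.

How it is judged (in metres and radians):
On the way, in this order (a step that is already met when the one before it is completed fails the run):
1. the trap door is swung open (over 0.8 rad) and all three parts have dropped into the tray (value of joint trap_door above 0.8 rad and x of plain_block in the frame of parts_tray between -0.115 and 0.115 m and y of plain_block in the frame of parts_tray between -0.062 and 0.062 m and z of plain_block in the frame of parts_tray between -0.01 and 0.045 m and x of drilled_block in the frame of parts_tray between -0.115 and 0.115 m and y of drilled_block in the frame of parts_tray between -0.062 and 0.062 m and z of drilled_block in the frame of parts_tray between -0.01 and 0.045 m and x of collet in the frame of parts_tray between -0.115 and 0.115 m and y of collet in the frame of parts_tray between -0.062 and 0.062 m and z of collet in the frame of parts_tray between -0.01 and 0.045 m), for 0.2 s.
2. the trap door is swung shut again (within 0.08 rad) (value of joint trap_door below 0.08 rad), for 0.1 s.
At the end, for the whole second after the job is handed in: The trap door is shut (within 0.08 rad of its stop), the latch bar is level (over 1.3 rad, its stop being 1.57), and all three parts lie at rest inside the tray (origins within 115 mm along and 62 mm across of its centre and under 45 mm above its underside) (value of joint trap_door below 0.08 rad and value of joint turn_latch above 1.3 rad and x of plain_block in the frame of parts_tray between -0.115 and 0.115 m and y of plain_block in the frame of parts_tray between -0.062 and 0.062 m and z of plain_block in the frame of parts_tray between -0.01 and 0.045 m and x of drilled_block in the frame of parts_tray between -0.115 and 0.115 m and y of drilled_block in the frame of parts_tray between -0.062 and 0.062 m and z of drilled_block in the frame of parts_tray between -0.01 and 0.045 m and x of collet in the frame of parts_tray between -0.115 and 0.115 m and y of collet in the frame of parts_tray between -0.062 and 0.062 m and z of collet in the frame of parts_tray between -0.01 and 0.045 m and linear speed of each of plain_block, drilled_block, collet below 0.03 m/s); the robot touches nothing.
It fails at once if a bystander (tweezers, dish, pot, loupe, screwdriver) is moved more than 3 cm (distance of any of tweezers, dish, pot, eye_loupe, screwdriver from where it was at the start of the episode above 0.03 m).
It also fails if it takes over 56 s, if anything falls off the work surface, if the arm or the gripper's body presses on something with over 40 N, if the wrist force passes 120 N, or if a joint passes its speed limit or range.

## Working session

There is one attempt and no reset: what is moved stays moved. The work goes in short steps, Python scripts to look and compute and a shell command to move; the robot and the scene stay as the last step left them, time stands still between calls to the robot, and variables do not carry over. Pictures are saved under pics/ and viewed, at most 10 in all, crops included, and the job is handed in when it is done.

```bash
mkdir -p pics; cat > h.py <<'E'
import numpy as np, cv2
from rig import manip
def K(m):
    f=240/np.tan(np.radians(m["vfov"])/2); return np.array([[f,0,m["cx"]],[0,f,m["cy"]],[0,0,1.]])
def shot(n,fn):
    m=manip.camera_model(n); p,d=manip.camera(n); cv2.imwrite(fn,p[:,:,::-1]); np.savez(fn+'.npz',d=d,**{k:np.array(v) for k,v in m.items()}); return p,d,m
def load(fn):
    z=np.load(fn+'.npz'); return z['d'],{k:z[k] for k in z.files if k!='d'}
def cloud(d,m):
    v,u=np.mgrid[0:480,0:640]; uv=np.stack([u,v],-1).reshape(-1,1,2).astype(float)
    n=cv2.undistortPoints(uv,K(m),np.array(m["dist_coeffs"],float)).reshape(480,640,2)
    c=np.dstack([n*d[...,None],d]); R=cv2.Rodrigues(np.array(m["rvec"],float))[0]
    return (c-np.array(m["tvec"]).reshape(3))@R
def proj(P,m): return cv2.projectPoints(np.array(P,float).reshape(-1,3),np.array(m["rvec"],float),np.array(m["tvec"],float),K(m),np.array(m["dist_coeffs"],float))[0].reshape(-1,2)
E
python3 - <<'E'
from h import *
np.set_printoptions(precision=3,suppress=True)
for n in("scene","top"):
    p,d,m=shot(n,f'pics/{n}0.png'); R=cv2.Rodrigues(np.array(m["rvec"],float))[0]; print(n,-R.T@np.array(m["tvec"]),R[2])
s=manip.observe(); print(s["time"],s["eef_pos"],s["tool_rot"],s["finger_gap"])
E
```

```text
scene [0.118 0.142 1.182] [ 0.443 -0.128 -0.887]
top [0.448 0.022 1.309] [ 0.141 -0.015 -0.99 ]
0.1 [0.292 0.608 0.23 ] [[-0.901  0.433 -0.001]
 [ 0.433  0.901 -0.002]
 [ 0.    -0.002 -1.   ]] 0.08542419254052001
```

View pics/scene0.png

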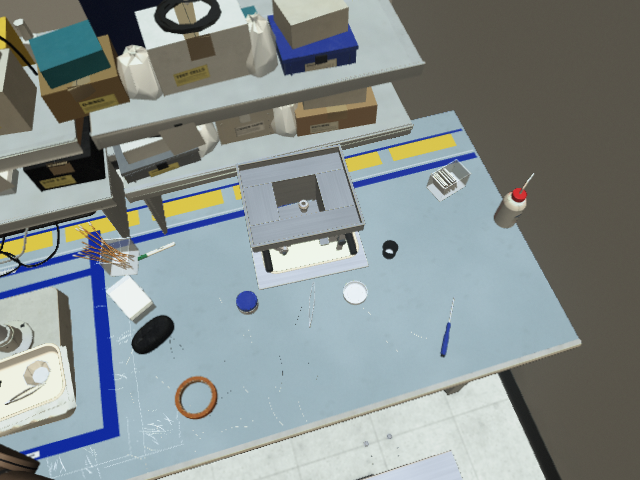

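View pics/top0.png

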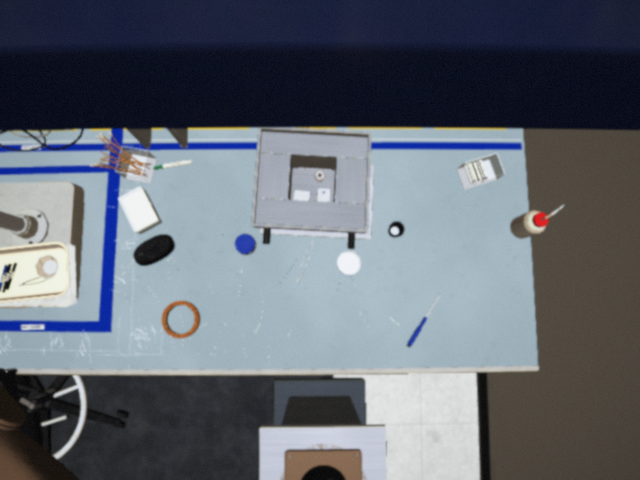

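The scene view shows the stand (pan corners ~(238,168), (340,150), (366,228), (253,248)), with the knobs under the pan's front at ~(267,262) and (350,244). The top view shows the knobs at (267,236) and (351,240), the tweezers at ~(300,265), the dish at (348,263), the pot at (245,244) and the loupe at (396,229).

```bash
python3 - <<'E'
from h import *
np.set_printoptions(precision=4,suppress=True)
for n in("top","scene"):
    d,m=load(f'pics/{n}0.png'); P=cloud(d,m)
    M=(d>0)&(P[...,2]>.268)&(P[...,2]<.288)&(P[...,0]>.35)&(P[...,0]<1)&(abs(P[...,1])<.35)
    k,l,st,_=cv2.connectedComponentsWithStats(cv2.morphologyEx(M.astype(np.uint8),cv2.MORPH_CLOSE,np.ones((3,3))))
    i=1+np.argmax(st[1:,2]*st[1:,3]); Q=P[(l==i)&M]
    print(n,len(Q),np.median(Q[:,2]),cv2.minAreaRect(Q[:,:2].astype(np.float32)),st[i])
    im=cv2.imread(f'pics/{n}0.png'); 
    # knobs: dark, between z .1 and .24
    g=im.max(2)<50; 
    for (u,v) in ([(267,236),(351,240)] if n=='top' else [(267,262),(350,244)]):
        B=P[v-12:v+13,u-12:u+13][g[v-12:v+13,u-12:u+13]]; print(len(B),np.median(B,0),B.min(0),B.max(0))
    for z0,z1,nm in((.01,.05,'low'),):
        A=(d>0)&(P[...,2]>.012)&(P[...,2]<.06)&(P[...,0]>.35)&(P[...,0]<.75)&(abs(P[...,1])<.3)
        k,l,st,c=cv2.connectedComponentsWithStats(A.astype(np.uint8))
        for j in range(1,k):
            if st[j,4]>40: q=P[l==j]; print(st[j,4],q.mean(0),q.min(0),q.max(0))
E
```

```text
top 1295 0.2772975193759262 ((0.7177486419677734, 0.02485351264476776), (0.24356792867183685, 0.21764643490314484), 86.76815032958984) [ 251  128  121  104 1311]
56 [0.6033 0.1255 0.2151] [0.5899 0.1213 0.2118] [0.619  0.1304 0.2199]
54 [ 0.5938 -0.0599  0.2129] [ 0.5783 -0.0647  0.2064] [ 0.6075 -0.0556  0.2172]
134 [ 0.6499 -0.1925  0.0292] [ 0.6275 -0.2095  0.0121] [ 0.6666 -0.1705  0.0452]
349 [0.6097 0.1968 0.0331] [0.5847 0.1715 0.0122] [0.6374 0.2227 0.0408]
428 [ 0.5622 -0.0681  0.0162] [ 0.5321 -0.0978  0.012 ] [ 0.5919 -0.038   0.0234]
scene 1302 0.2756214247973774 ((0.7169866561889648, 0.023240983486175537), (0.24281556904315948, 0.22215579450130463), 86.62528228759766) [ 235  144  130  105 1350]
119 [0.6104 0.1231 0.2127] [0.1185 0.116  0.2054] [0.6337 0.1417 1.1821]
109 [ 0.5988 -0.0609  0.2106] [ 0.5755 -0.0695  0.2021] [ 0.6248 -0.0553  0.2166]
64 [ 0.6893 -0.1121  0.0326] [ 0.6573 -0.1175  0.026 ] [ 0.7185 -0.1063  0.0391]
159 [ 0.6486 -0.1936  0.0266] [ 0.626  -0.2123  0.012 ] [ 0.6656 -0.1723  0.0407]
197 [0.6561 0.0122 0.0325] [ 0.6472 -0.0981  0.0121] [0.6699 0.1217 0.0398]
394 [ 0.5603 -0.0692  0.0154] [ 0.529 -0.1    0.012] [ 0.5917 -0.038   0.0224]
395 [0.6061 0.1961 0.0309] [0.5831 0.1705 0.0127] [0.6351 0.2218 0.0397]
```

```bash
cat >> h.py <<'E'
from scipy.spatial.transform import Rotation as Ro
YAW=np.radians(-3.3); O=np.array([.7234,.0237,0]); S=Ro.from_euler('z',YAW).as_matrix()
def W(p): return O+S@(np.array(p)/1000)
def tool(a):
    a=np.radians(a); z=np.sin(a)*S[:,0]-np.cos(a)*S[:,2]; y=S[:,1]; return np.stack([np.cross(y,z),y,z],1)
def plan(p,R,n,p0=None,R0=None):
    s=manip.observe(); p0=np.array(s["eef_pos"]) if p0 is None else p0; R0=np.array(s["tool_rot"]) if R0 is None else R0
    w=Ro.from_matrix(R0.T@R).as_rotvec()/n; E=Ro.from_rotvec(w).as_matrix()
    A=sum(np.linalg.matrix_power(E,k) for k in range(n)); t=np.linalg.solve(A,R0.T@(p-p0))
    print(n,"rows: t",np.round(t/.05,3),"w",np.round(np.degrees(w)/4,3))
    q=p0.copy();
    for k in range(n): q=q+R0@np.linalg.matrix_power(E,k)@t; (k+1)%4==0 and print("   ",np.round(q,3))
E
python3 - <<'E'
from h import *
R=tool(42); g=W([-120,94,207]); print(g)
plan(g-.081*R[:,2]+[-.03,0,.03],R,20)
E
```

```text
[0.60901    0.12445181 0.207     ]
20 rows: t [-0.365 -0.402  0.049] w [-0.104 -0.519 -0.266]
    [0.326 0.505 0.224]
    [0.368 0.404 0.226]
    [0.417 0.307 0.239]
    [0.469 0.215 0.263]
    [0.525 0.128 0.297]
```

```bash
python3 -m handwheel '[[-0.365,-0.402,0.049,-0.104,-0.519,-0.266,-0.25],[-0.365,-0.402,0.049,-0.104,-0.519,-0.266,-0.25],[-0.365,-0.402,0.049,-0.104,-0.519,-0.266,-0.25],[-0.365,-0.402,0.049,-0.104,-0.519,-0.266,-0.25],[-0.365,-0.402,0.049,-0.104,-0.519,-0.266,-0.25],[-0.365,-0.402,0.049,-0.104,-0.519,-0.266,-0.25],[-0.365,-0.402,0.049,-0.104,-0.519,-0.266,-0.25],[-0.365,-0.402,0.049,-0.104,-0.519,-0.266,-0.25],[-0.365,-0.402,0.049,-0.104,-0.519,-0.266,-0.25],[-0.365,-0.402,0.049,-0.104,-0.519,-0.266,-0.25]]'
python3 -m handwheel '[[-0.365,-0.402,0.049,-0.104,-0.519,-0.266,-0.25],[-0.365,-0.402,0.049,-0.104,-0.519,-0.266,-0.25],[-0.365,-0.402,0.049,-0.104,-0.519,-0.266,-0.25],[-0.365,-0.402,0.049,-0.104,-0.519,-0.266,-0.25],[-0.365,-0.402,0.049,-0.104,-0.519,-0.266,-0.25],[-0.365,-0.402,0.049,-0.104,-0.519,-0.266,-0.25],[-0.365,-0.402,0.049,-0.104,-0.519,-0.266,-0.25],[-0.365,-0.402,0.049,-0.104,-0.519,-0.266,-0.25],[-0.365,-0.402,0.049,-0.104,-0.519,-0.266,-0.25],[-0.365,-0.402,0.049,-0.104,-0.519,-0.266,-0.25],[0,0,0,0,0,0,-0.25]]'
python3 - <<'E'
from h import *
s=manip.observe(); print(s["joint_positions"],s["finger_gap"])
R=tool(42); g=W([-120,94,207]); plan(g+.019*R[:,2],R,6)
shot("wrist","pics/w0.png")
E
```

```text
time: 1.35
eef_pos: [0.3921, 0.3548, 0.2319]
tool_rot: [[-0.9, 0.249, 0.357], [0.246, 0.968, -0.057], [-0.359, 0.036, -0.933]]
ft_force: [-0.1, -0.3, -0.4]
finger_gap: 0.032
grip_force: 0.0
time: 2.72
eef_pos: [0.5253, 0.1269, 0.2982]
tool_rot: [[-0.741, 0.061, 0.669], [0.047, 0.998, -0.039], [-0.67, 0.002, -0.742]]
ft_force: [-0.6, 0.3, 0.2]
finger_gap: 0.032
grip_force: 0.0
[  5.61173722 -23.87362832 128.25971939 -10.6369475   34.33851992
 -74.3155694 ] 0.03200772183560156
6 rows: t [-0.004  0.008  0.476] w [-0.001  0.004 -0.01 ]
    [0.59  0.125 0.228]
```

View pics/w0.png

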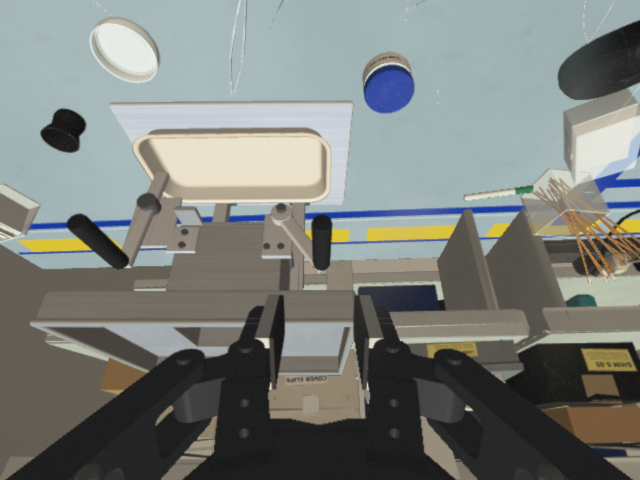

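The wrist view (upside down) shows the lever knob at (321,240), centred between the fingers (midline ~318), and the latch knob at (97,240). The tray is empty at (232,165). Alignment is good, so I'll advance.

```bash
python3 -m handwheel '[[0,0,0.476,0,0,0,-0.25],[0,0,0.476,0,0,0,-0.25],[0,0,0.476,0,0,0,-0.25],[0,0,0.476,0,0,0,-0.25],[0,0,0.476,0,0,0,-0.25],[0,0.04,0.47,0,0,0,-0.25],[0,0,0,0,0,0,-0.25],[0,0,0,0,0,0,-1],[0,0,0,0,0,0,-1],[0,0,0,0,0,0,-1],[0,0,0,0,0,0,-1]]'
python3 - <<'E'
from h import *
R=tool(42); s=manip.observe(); p=np.array(s["eef_pos"]); g=p-.019*np.array(s["tool_rot"])[:,2]
print("grasp in stand frame",S.T@(g-O)*1000)
p0=p
for k in range(1,13):
    th=.1*k; a=np.radians(35)-th; b=np.radians(35)
    dy=70*(np.sin(a)-np.sin(b)); dz=70*(np.cos(a)-np.cos(b))
    q=p+S@np.array([0,dy,dz])/1000; print(k,np.round(R.T@(q-p0)/.05,3)); p0=q
E
```

```text
time: 4.15
eef_pos: [0.6196, 0.1237, 0.1921]
tool_rot: [[-0.742, 0.059, 0.667], [0.044, 0.998, -0.039], [-0.669, -0.0, -0.744]]
ft_force: [2.6, -6.2, -3.9]
finger_gap: 0.014
grip_force: 58.4
grasp in stand frame [-122.05891004   93.89924846  206.18429348]
1 [-0.05  -0.119 -0.055]
2 [-0.042 -0.125 -0.046]
3 [-0.033 -0.131 -0.037]
4 [-0.024 -0.135 -0.027]
5 [-0.015 -0.138 -0.017]
6 [-0.006 -0.14  -0.006]
7 [ 0.004 -0.14   0.004]
8 [ 0.013 -0.139  0.014]
9 [ 0.022 -0.136  0.025]
10 [ 0.031 -0.132  0.035]
11 [ 0.04  -0.127  0.044]
12 [ 0.048 -0.12   0.053]
```

```bash
python3 -m handwheel '[[-0.05,-0.12,-0.055,0,0,0,-1],[-0.042,-0.125,-0.046,0,0,0,-1],[-0.033,-0.13,-0.037,0,0,0,-1],[-0.024,-0.135,-0.027,0,0,0,-1],[-0.015,-0.138,-0.017,0,0,0,-1],[-0.006,-0.14,-0.006,0,0,0,-1]]'
python3 -m handwheel '[[0.004,-0.14,0.004,0,0,0,-1],[0.013,-0.139,0.014,0,0,0,-1],[0.022,-0.136,0.025,0,0,0,-1],[0.031,-0.132,0.035,0,0,0,-1],[0.04,-0.127,0.044,0,0,0,-1],[0.048,-0.12,0.053,0,0,0,-1],[0,0,0,0,0,0,-1],[0,0,0,0,0,0,-1],[0,0,0,0,0,0,-1],[0,0,0,0,0,0,-1]]'
python3 - <<'E'
from h import *
shot("wrist","pics/w1.png"); p,d,m=shot("scene","pics/s1.png"); cv2.imwrite("pics/s1c.png",cv2.resize(p[130:310,210:420,::-1],None,fx=3,fy=3))
E
```

```text
time: 4.9
eef_pos: [0.6179, 0.0886, 0.2083]
tool_rot: [[-0.739, 0.056, 0.672], [0.046, 0.998, -0.033], [-0.673, 0.006, -0.74]]
ft_force: [-18.6, 10.3, 14.3]
finger_gap: 0.0142
grip_force: 58.4
time: 6.15
eef_pos: [0.6167, 0.0474, 0.1968]
tool_rot: [[-0.737, 0.057, 0.673], [0.046, 0.998, -0.035], [-0.674, 0.005, -0.738]]
ft_force: [-5.5, 3.4, 6.5]
finger_gap: 0.0144
grip_force: 63.1
```

View pics/w1.png

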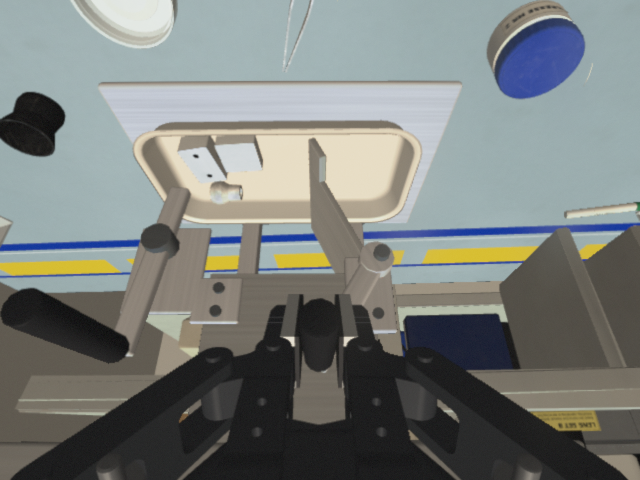

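View pics/s1c.png

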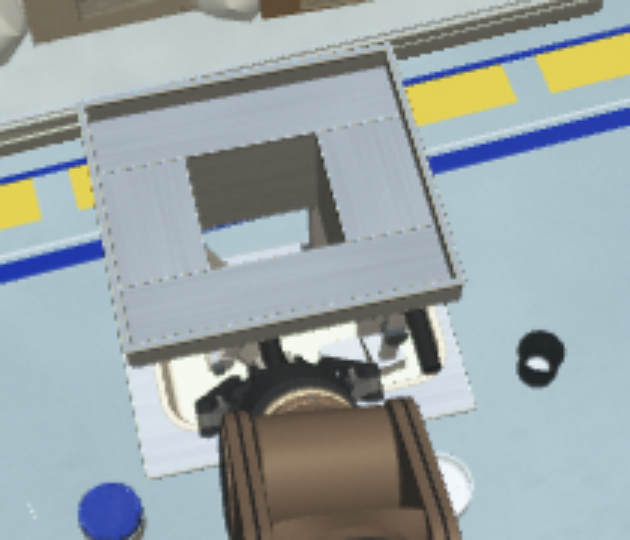

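The wrist view shows the door plate hanging open at (335,200), and all three parts in the tray: drilled block (200,160), plain block (240,153), collet (227,190). I'll check their positions from the depth image.

```bash
python3 - <<'E'
from h import *
np.set_printoptions(precision=1,suppress=True)
d,m=load("pics/w1.png"); P=(cloud(d,m)-O)@S*1000
for u,v in[(202,160),(195,150),(210,176),(240,150),(225,192),(215,188),(238,190),(280,132),(280,215),(138,150),(417,150)]: print((u,v),P[v,u])
s=manip.observe(); p=np.array(s["eef_pos"]); R=np.array(s["tool_rot"]); g=S.T@(p-.019*R[:,2]-O)*1000
print("g",g, "door",np.radians(35)+np.arctan2(-(g[1]-54),g[2]-150))
# way back from commanded (1.2 rad) to -0.03
E
```

```text
(202, 160) [-28.4 -88.3  27.9]
(195, 150) [-41.1 -90.7  28.1]
(210, 176) [ -5.7 -87.3  27.3]
(240, 150) [-34.4 -53.2  21.8]
(225, 192) [ 18.  -78.3  28.3]
(215, 188) [ 14.9 -88.1  25.5]
(238, 190) [ 17.5 -65.   26.2]
(280, 132) [-67.2 -13.3  34.9]
(280, 215) [ 59.  -26.   29.1]
(138, 150) [ -48.4 -135.9   34.8]
(417, 150) [-46.3 101.4  34.3]
g [-120.7   17.4  210.9] door 1.1517586268997841
```

Parts are well inside the tray (70 mm from its centre, at most) and the door is at about 1.15 rad. Swinging it back.

```bash
python3 -m handwheel '[[-0.048,0.12,-0.053,0,0,0,-1],[-0.04,0.127,-0.044,0,0,0,-1],[-0.031,0.132,-0.035,0,0,0,-1],[-0.022,0.136,-0.025,0,0,0,-1],[-0.013,0.139,-0.014,0,0,0,-1],[-0.004,0.14,-0.004,0,0,0,-1]]'
python3 -m handwheel '[[0.006,0.14,0.006,0,0,0,-1],[0.015,0.138,0.017,0,0,0,-1],[0.024,0.135,0.027,0,0,0,-1],[0.033,0.13,0.037,0,0,0,-1],[0.042,0.125,0.046,0,0,0,-1],[0.05,0.12,0.055,0,0,0,-1],[0.01,0.03,0.01,0,0,0,-1],[0,0,0,0,0,0,-1],[0,0,0,0,0,0,-1]]'
```

```text
time: 7.0
eef_pos: [0.6192, 0.0835, 0.2094]
tool_rot: [[-0.737, 0.058, 0.673], [0.042, 0.998, -0.041], [-0.674, -0.002, -0.738]]
ft_force: [-14.0, -11.2, 16.1]
finger_gap: 0.0144
grip_force: 60.3
time: 8.12
eef_pos: [0.622, 0.1236, 0.196]
tool_rot: [[-0.738, 0.059, 0.672], [0.041, 0.998, -0.042], [-0.674, -0.003, -0.739]]
ft_force: [-3.7, -14.0, 7.4]
finger_gap: 0.0143
grip_force: 61.8
```

```bash
python3 -m handwheel '[[0.02,0.04,0.025,0,0,0,-1],[0.01,0.02,0.012,0,0,0,-1],[0,0,0,0,0,0,-1],[0,0,0,0,0,0,-1]]'
```

```text
time: 8.62
eef_pos: [0.6222, 0.124, 0.1958]
tool_rot: [[-0.739, 0.062, 0.671], [0.04, 0.998, -0.047], [-0.673, -0.008, -0.74]]
ft_force: [-18.8, -26.5, 20.0]
finger_gap: 0.0142
grip_force: 64.0
```

```bash
python3 -m handwheel '[[0,-0.06,0,0,0,0,-0.25],[0,0,0,0,0,0,-0.25],[0,0,0,0,0,0,-0.25],[0,0,0,0,0,0,-0.25],[0,0,-0.5,0,0,0,-0.25],[0,0,-0.5,0,0,0,-0.25],[0,0,-0.5,0,0,0,-0.25],[0,0,-0.5,0,0,0,-0.25],[0,0,0,0,0,0,-0.25]]'
python3 -m handwheel '[[0,-0.6,0,0,0,0,-0.25],[0,-0.6,0,0,0,0,-0.25],[0,-0.6,0,0,0,0,-0.25],[0,-0.6,0,0,0,0,-0.25],[0,-0.6,0,0,0,0,-0.25],[0,-0.6,0,0,0,0,-0.25],[0,0,0,0,0,0,-0.25]]'
python3 - <<'E'
from h import *
shot("wrist","pics/w2.png")
R=tool(42); plan(W([-120,-91,206])+.019*R[:,2],R,6)
E
```

```text
time: 9.75
eef_pos: [0.5541, 0.1308, 0.2655]
tool_rot: [[-0.738, 0.057, 0.672], [0.044, 0.998, -0.036], [-0.673, 0.003, -0.74]]
ft_force: [0.6, -0.6, -0.4]
finger_gap: 0.032
grip_force: 0.0
time: 10.62
eef_pos: [0.5434, -0.0514, 0.2619]
tool_rot: [[-0.742, 0.062, 0.668], [0.048, 0.998, -0.039], [-0.669, 0.003, -0.743]]
ft_force: [0.5, -0.6, -0.0]
finger_gap: 0.032
grip_force: 0.0
6 rows: t [-0.013 -0.023  0.325] w [ 0.001 -0.001 -0.009]
    [ 0.588 -0.057  0.215]
```

View pics/w2.png

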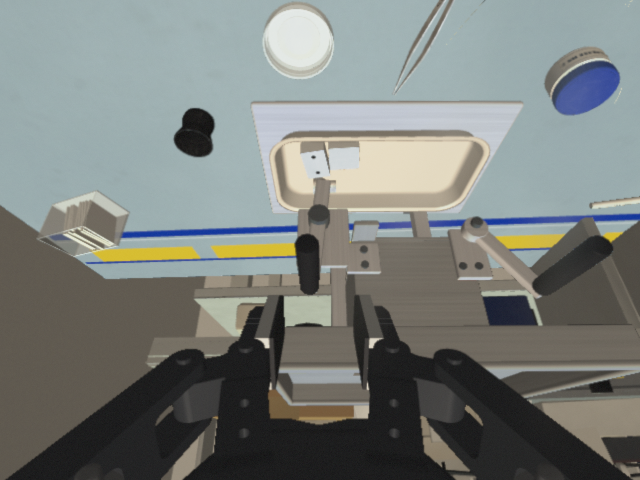

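The door is shut and the lever is free. The latch knob is at (308,265), slightly right of the finger midline in world terms, which matches the planned -7 mm shift. I'll grip it.

```bash
python3 -m handwheel '[[-0.013,-0.023,0.325,0,0,0,-0.25],[-0.013,-0.023,0.325,0,0,0,-0.25],[-0.013,-0.023,0.325,0,0,0,-0.25],[-0.013,-0.023,0.325,0,0,0,-0.25],[-0.013,-0.023,0.325,0,0,0,-0.25],[-0.013,-0.023,0.325,0,0,0,-0.25],[0,0,0,0,0,0,-0.25],[0,0,0,0,0,0,-1],[0,0,0,0,0,0,-1],[0,0,0,0,0,0,-1],[0,0,0,0,0,0,-1]]'
python3 - <<'E'
from h import *
R=tool(42); s=manip.observe(); p=np.array(s["eef_pos"]); g=p-.019*np.array(s["tool_rot"])[:,2]
g=S.T@(g-O)*1000; th0=np.arctan2(-(g[1]+85),g[2]-136); print("grasp",g,th0)
f=lambda t:np.array([0,-70*np.sin(t),70*np.cos(t)])
T=np.linspace(th0,1.55,17)
for k in range(16): print(k+1,T[k+1].round(2),np.round(R.T@S@(f(T[k+1])-f(T[k]))/50,3))
E
```

```text
time: 12.05
eef_pos: [0.611, -0.06, 0.1934]
tool_rot: [[-0.741, 0.057, 0.669], [0.044, 0.998, -0.037], [-0.67, 0.002, -0.742]]
ft_force: [-0.3, 0.9, -1.5]
finger_gap: 0.0144
grip_force: 58.7
grasp [-120.13474809  -90.03447486  207.5481236 ] 0.07024908942774556
1 0.16 [ 0.01  -0.129  0.011]
2 0.26 [ 0.018 -0.127  0.02 ]
3 0.35 [ 0.026 -0.124  0.029]
4 0.44 [ 0.033 -0.12   0.037]
5 0.53 [ 0.04  -0.114  0.045]
6 0.63 [ 0.047 -0.108  0.053]
7 0.72 [ 0.054 -0.101  0.06 ]
8 0.81 [ 0.06  -0.093  0.067]
9 0.9 [ 0.065 -0.085  0.073]
10 1.0 [ 0.07  -0.075  0.078]
11 1.09 [ 0.075 -0.065  0.083]
12 1.18 [ 0.078 -0.055  0.087]
13 1.27 [ 0.082 -0.044  0.091]
14 1.37 [ 0.084 -0.032  0.093]
15 1.46 [ 0.086 -0.021  0.095]
16 1.55 [ 0.086 -0.009  0.096]
```

```bash
python3 -m handwheel '[[0.01,-0.129,0.011,0,0,0,-1],[0.018,-0.127,0.02,0,0,0,-1],[0.026,-0.124,0.029,0,0,0,-1],[0.033,-0.12,0.037,0,0,0,-1],[0.04,-0.114,0.045,0,0,0,-1],[0.047,-0.108,0.053,0,0,0,-1]]'
python3 -m handwheel '[[0.054,-0.1,0.06,0,0,0,-1],[0.06,-0.093,0.067,0,0,0,-1],[0.065,-0.085,0.073,0,0,0,-1],[0.07,-0.075,0.078,0,0,0,-1],[0,0,0,0,0,0,-1]]'
python3 - <<'E'
from h import *
s=manip.observe(); p=np.array(s["eef_pos"]); g=S.T@(p-.019*np.array(s["tool_rot"])[:,2]-O)*1000
print(g,np.arctan2(-(g[1]+85),g[2]-136),np.hypot(g[1]+85,g[2]-136),S.T@np.array(s["ft_force"]))
E
```

```text
time: 12.8
eef_pos: [0.609, -0.0939, 0.18]
tool_rot: [[-0.742, 0.054, 0.668], [0.045, 0.999, -0.031], [-0.669, 0.007, -0.743]]
ft_force: [3.6, 7.9, -1.1]
finger_gap: 0.0144
grip_force: 64.1
time: 13.42
eef_pos: [0.6081, -0.1116, 0.161]
tool_rot: [[-0.742, 0.055, 0.668], [0.046, 0.998, -0.031], [-0.669, 0.008, -0.743]]
ft_force: [4.4, 6.7, -2.1]
finger_gap: 0.0141
grip_force: 70.3
[-120.03943555 -141.80966535  175.08384613] 0.9681839177690543 68.95567493647057 [ 3.96073629  6.98781883 -2.0641212 ]
```

Forces are low. Continuing, with a slight overshoot downward at the end.

```bash
python3 -m handwheel '[[0.075,-0.065,0.083,0,0,0,-1],[0.078,-0.055,0.087,0,0,0,-1],[0.082,-0.044,0.091,0,0,0,-1],[0.084,-0.032,0.093,0,0,0,-1],[0,0,0,0,0,0,-1]]'
python3 -m handwheel '[[0.086,-0.021,0.095,0,0,0,-1],[0.086,-0.009,0.096,0,0,0,-1],[0.03,0,0.03,0,0,0,-1],[0,0,0,0,0,0,-1],[0,0,0,0,0,0,-1]]'
python3 - <<'E'
from h import *
s=manip.observe(); p=np.array(s["eef_pos"]); g=S.T@(p-.019*np.array(s["tool_rot"])[:,2]-O)*1000
print(g,np.arctan2(-(g[1]+85),g[2]-136),np.hypot(g[1]+85,g[2]-136),S.T@np.array(s["ft_force"]))
E
```

```text
time: 14.05
eef_pos: [0.6075, -0.1223, 0.137]
tool_rot: [[-0.742, 0.055, 0.668], [0.044, 0.998, -0.034], [-0.669, 0.004, -0.743]]
ft_force: [4.6, 4.2, -4.4]
finger_gap: 0.0141
grip_force: 75.2
time: 14.68
eef_pos: [0.6076, -0.1249, 0.1235]
tool_rot: [[-0.74, 0.058, 0.67], [0.046, 0.998, -0.036], [-0.671, 0.004, -0.741]]
ft_force: [-8.1, 2.4, 6.2]
finger_gap: 0.0142
grip_force: 76.9
[-119.81630408 -155.12078778  137.58780634] 1.5481563209254319 70.13876252032718 [-8.2630087   1.91391215  6.22752722]
```

Latch is at about 1.55 rad. Releasing, backing off and checking.

```bash
python3 -m handwheel '[[0,0,0,0,0,0,-0.2],[0,0,0,0,0,0,-0.2],[0,0,0,0,0,0,-0.2],[0,0,0,0,0,0,-0.2],[0,0,-0.5,0,0,0,-0.2],[0,0,-0.5,0,0,0,-0.2],[0,0,-0.5,0,0,0,-0.2],[0,0,-0.5,0,0,0,-0.2],[0,0,-0.5,0,0,0,-0.2],[0,0.3,-0.5,0,0,0,-0.2],[0,0.3,0,0,0,0,-0.2],[0,0,0,0,0,0,-0.2]]'
python3 - <<'E'
from h import *
shot("wrist","pics/w3.png")
E
```

```text
time: 16.18
eef_pos: [0.5088, -0.0888, 0.2344]
tool_rot: [[-0.74, 0.056, 0.67], [0.043, 0.998, -0.037], [-0.671, 0.002, -0.742]]
ft_force: [0.3, -0.3, 0.2]
finger_gap: 0.0342
grip_force: 0.0
```

View pics/w3.png

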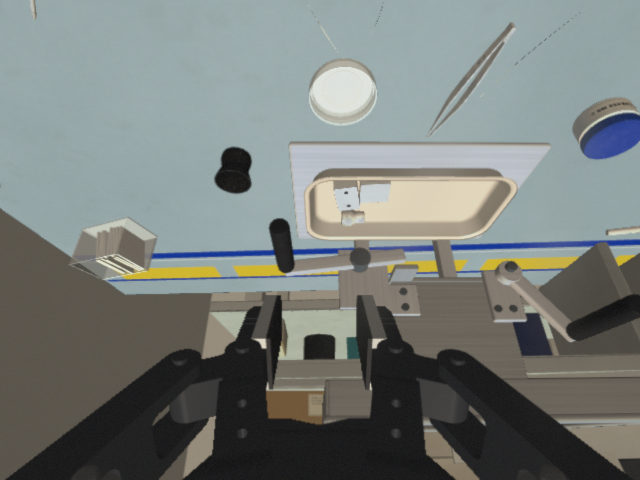

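The latch bar is level from (285,268) to (405,255), with its foot under the door tab at (403,273). The lever is in the shut position at (605,318), the parts are in the tray, and the bystanders have not moved. I'll check the lever knob numerically, then hand in.

```bash
python3 - <<'E'
from h import *
np.set_printoptions(precision=1,suppress=True)
r=[]
for f,(u,v) in (("w0",(321,235)),("w3",(610,315))):
    d,m=load(f"pics/{f}.png"); P=(cloud(d,m)-O)@S*1000; g=cv2.imread(f"pics/{f}.png").max(2)<60
    q=P[v-35:v+35,max(u-40,0):u+30][g[v-35:v+35,max(u-40,0):u+30]]; q=q[(q[:,2]>185)&(q[:,2]<235)&(q[:,0]<-80)&(q[:,0]>-140)]
    print(f,len(q),q.min(0),np.median(q,0),q.max(0))
d,m=load("pics/w3.png"); print(proj([W([-120,94,207])],m))
E
```

```text
w0 603 [-140.    85.7  209.4] [-113.7   92.7  214.3] [-80.2 100.2 215.9]
w3 1398 [-139.9   83.5  200. ] [-114.2   86.5  209.9] [-80.   96.8 215.6]
[[616.9 313.3]]
```

```bash
python3 -c "from rig import manip; print(manip.sign_off())"
```

```text
the job is handed in; nothing more can be done
None
```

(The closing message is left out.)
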